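Close up the counter-top parts cabinet

ROBOT

A 6-joint arm with a two-finger parallel gripper is mounted at the origin on the work surface. World frame = base frame: x ahead of the robot, y to its left, z up, the work surface at z = 0. Lengths are in m, angles in rad, forces in N, time in s.
With the tool pointing down it reaches from about 0.375 to 0.9 m from the base axis. Payload 3.1 kg.
Tool frame: the origin (TCP) lies midway between the tips of the shut fingers; the grasp point (between the pads) lies 19 mm behind it; z points along the fingers, y is the line along which they close (so a half turn about z gives the same grasp; the last joint's range is limited). The gripper opens to 85 mm and grips with 20 to 120 N. Pads are 22 mm wide; open, the fingers measure 114 mm over their backs; the gripper's body (76 mm by 85 mm) begins 54 mm behind the grasp point. The pads swing forward as they close: fully open they stand 13 mm farther back than shut.
Start: joints at [0.973, 0.527, 1.433, -0, 1.181, -0.178], TCP at [0.255, 0.571, 0.2] pointing down, gripper open.
Joint ranges: [-3.08, 3.08], [-0.75, 2.2], [0.22, 2.44], [-1.43, 4.57], [0, 2.65], [-2.85, 2.85]. Speed limits (rad/s): [2.79, 2.79, 3.14, 3.14, 3.14, 3.14].

INTERFACE

Orientations are given as a rotation vector (axis times angle).
In Python, from plant import manip gives the robot as it stands. The module is installed in compiled form; this text tells all that it offers.
- The arm moves only by the tool send_rows, never from a script. Its argument "rows" is a list of rows, each a list of 2 entries, a list of its own where there are three numbers: the shift along the tool's x, y, z normalised to -1 to 1, where 1 is 0.1 m, then the turn, a rotation vector about the tool's x, y, z normalised to -1 to 1, where 1 is pi/4 rad. A call has 1 to 5 rows; each row is the pose to reach, as a shift and turn from the pose commanded when the call began, along the tool's axes at that moment; what a row does not reach only later rows make up. A row lasts 1/8 s, in which the tool goes at most 62.5 mm and 10.7 degrees, less where a joint would pass 70% of its speed; a pose out of reach is approached as far as the arm can. A call with a number of a shift or a turn outside -1 to 1 is refused whole. A call with a gripper value outside its range is refused whole. "jaw" is the opening, from -1 (shut) to 1 (fully open), set as the call begins (left out, the last holds). The fingers move at their own pace and stop on an object; the grip force is fixed at half the most. Time passes only in rows, so rows that repeat a pose let the fingers close. It gives the time, the measured TCP pose, the force, the opening and the grip force at its end, in the units of the state.
- manip.get_obs(): the state, without advancing time (a new reading comes with each control period).
- manip.get_image(name): name is "scene" or "top" or "wrist"; returns (picture, depth): 400x640x3 uint8, red, green, blue; 400x640 float32, m along the optical axis (not along the pixel's ray), 0 where there is no reading.
- manip.camera_info(name): a dict with "fovy" (degrees; the focal length in pixels is half the picture's height over the tangent of half this angle, whatever the lens; pixels are square), "cx", "cy" (the principal point, pixels), "world_to_cam" (4x4, takes a point from world to camera coordinates); the wrist camera has in their place "T_tool_cam" (4x4, takes a point from camera to tool coordinates, whose origin is the TCP and whose axes are the flange's). Camera axes: x right, y down, z forward; pixel columns grow to the right and rows downward; lengths in m; the calibration is good to about 2 mm. A picture is of the moment at which its call begins: read the wrist's pose just before it. camera_info takes no time and is no camera call.
- manip.finish_job(): hands the job in; it is judged then, once.
Trained networks look in the newest picture that a camera, given by its name, has taken for a name from the list of things; names that differ only in an ending like _2 or _b are one class to them, and where a whole thing is asked for, a point or a joint stands for the part that bears it (a point fixed in the world has none). Each returns a list of dicts, best first, with "confidence" (0 to 1); they miss things now and then, are a little off and sometimes report something else, mostly with a low value. They report only what shows in the picture. A call takes as long as a camera call.
- manip.recognise(camera, label): "at" ([column, row] in pixels, amid what is visible of it).
- manip.cut_out(camera, label): "mask" (400x640 bool, what is visible of it) and "at" ([column, row] in pixels, amid what is visible of it).
- manip.place_of(camera, label): "at" ([column, row] in pixels: a listed point, or the origin of a listed thing).
The state is a dict: "t": time; "qpos": joint angles; "qvel": joint speeds; "tau": joint torques, N m; "eef_pos": TCP position; "orientation": TCP orientation; "wrist_force": force on the tool from outside, world axes, zero at the start; "torque": the same for the moment, N m; "finger_gap": finger opening in m; "gripper_force": force on a finger pad.
Only numpy, scipy, OpenCV 4.12 (cv2) and the standard library are available. Lean on these libraries where they do the work, as an engineer would, in place of code of your own. Each camera call takes 0.05 s, during which the arm holds its last target. There are 200 camera calls.

TASK

Close up the small steel parts cabinet on the counter by pushing with your fingertips, without gripping anything: first push both open drawers fully home, and only then push the hinged cover down until it is fully shut, so that its front lip hangs over the drawer fronts. Do not slam anything, and leave the things standing round the cabinet where they are.

Things in the scene. Friction and masses are not known exactly. Their poses are not given: they have to be found in the camera images.
- cabinet: Grey sheet-steel parts cabinet fixed to the counter, 170 deep (x) x 240 wide (y) x 105 mm high without its cover. Origin: centre of its underside, on the counter. Its front faces its own -x axis, towards the robot; it is turned by a yaw of up to about 0.3 rad. Two dark steel drawers side by side in front, a shallow tray on top under a hinged cover. The cabinet's rim is at z = 105 mm.
- drawer_left (a joint): Opening in m of the drawer on the cabinet's +y side: 0 = fully home, grows as it is pulled out along the cabinet's -x (starts 0.035 to 0.07). Runs with about 2 N of friction plus 6 N per m/s, stays where it is left, stops hard at 0.
- drawer_left_face (a point): Point in the middle of the width of the left drawer's outer front face, 59 mm above the counter; moves with the drawer. The front is flat, 114 wide and 88 mm high (from 9 to 97 mm above the counter), with a 9 mm deep, 50 mm wide finger ledge at 19 to 27 mm above the counter. Axes are those of the cabinet: -x points out of the face.
- drawer_right (a joint): Opening in m of the drawer on the cabinet's -y side; as drawer_left.
- drawer_right_face (a point): Same point on the right drawer's front; same sizes. With the drawers home both faces lie 85 mm in front of the cabinet's origin, 58 mm to either side of its middle.
- cover (a joint): Opening angle in rad of the grey steel cover: 0 = shut, flat on the cabinet; starts at 0.95 to 1.25, leaning up from the hinge along the cabinet's top rear (+x) edge, its outer (upper) face turned up and away from the robot. To shut it, push on the outer face. Its stiff hinge (0.55 Nm of friction) keeps it where it is left; about 2 to 5 N near its free edge moves it.
- cover_hinge (a point): Middle of the cover's hinge axis, which runs along the cabinet's y axis, at the level of the cabinet's rim (105 mm above the counter), 85 mm behind the cabinet's origin. Fixed to the cover: turns with it.
- cover_edge (a point): Point on the cover's outer face in the middle of its width, 25 mm in from its free edge, 158 mm from the hinge axis. Turns with the cover: its z axis points out of the outer face, its -x axis to the free edge. The cover is a plain plate 183 (hinge to free edge) x 250 x 5 mm, mass about 0.3 kg, with a 4 mm thick lip at the free edge that reaches 18 mm below the plate's underside.
- carton: Brown cardboard carton 70 x 55 x 80 mm standing loose on one of three spots beside the cabinet, its centre at least 185 mm from the cabinet's middle line; origin centre of its underside. Leave alone.
- oil_bottle: Round bottle with a white cap, diameter 56, height 130 mm, standing loose on one of three spots beside the cabinet, its centre at least 185 mm from the cabinet's middle line; origin centre of its underside. Leave alone.
- jar: Small clear jar, diameter 60, height 75 mm, standing loose on one of three spots beside the cabinet, its centre at least 185 mm from the cabinet's middle line; origin centre of its underside. Leave alone.

How it is judged:
On the way, in this order (a step that is already met when the one before it is completed fails the run):
1. both drawers fully home while the cover is still open (value of joint each of drawer_left, drawer_right below 0.005 m and value of joint cover above 0.6 rad), for 0.2 s.
2. the cover fully shut (value of joint each of drawer_left, drawer_right below 0.005 m and value of joint cover below 0.05 rad), for 0.2 s.
At the end, for the whole second after the job is handed in: Both drawers within 5 mm of home, the cover within 0.05 rad of flat shut, and the carton, bottle and jar standing within 20 mm of where they started (all of step 2 and distance of each of carton, oil_bottle, jar from where it was at the start of the episode below 0.02 m and angle between each of carton, oil_bottle, jar's own z axis and vertical below 0.2 rad); the robot touches nothing.
It fails at once if the cover is brought down while a drawer still stands open (value of joint cover below 0.5 rad and value of joint any of drawer_left, drawer_right above 0.015 m).
It fails at once if a drawer is slammed (over 0.5 m/s) (velocity of joint any of drawer_left, drawer_right below -0.5 m/s).
It fails at once if the cover is slammed (over 3 rad/s) (velocity of joint cover below -3 rad/s).
It fails at once if the carton, bottle or jar is lifted, carried, pushed away (over 20 mm) or knocked over (distance of any of carton, oil_bottle, jar from where it was at the start of the episode above 0.02 m or angle between any of carton, oil_bottle, jar's own z axis and vertical above 0.4 rad).
It also fails if it takes over 69 s, if anything falls off the work surface, if the arm or the gripper's body presses on something with over 40 N, if the wrist force passes 120 N, or if a joint passes its speed limit or range.

## Working session

There is one attempt and no reset: what is moved stays moved. The work goes in short steps, Python scripts to look and compute and a tool call to move; the robot and the scene stay as the last step left them, time stands still between calls to the robot, and variables do not carry over. Pictures are saved under pics/ and viewed, at most 10 in all, crops included, and the job is handed in when it is done.

Besides the shell and the picture viewer there is one more tool, called after "Call:" as a command line: name --argument value ..., lists and objects as JSON in quotes. send_rows: Moves the arm, as the interface text tells. Its arguments: {"type":"object","properties":{"rows":{"type":"array","items":{"type":"array"}},"jaw":{"type":"number"}},"required":["rows"]}

```bash
mkdir -p pics; cat > h.py <<'E'
import numpy as np, cv2
from plant import manip
from scipy.spatial.transform import Rotation as R
def T_wc(name):
    return np.linalg.inv(np.array(manip.camera_info(name)["world_to_cam"]))
def cloud(name,dep):
    c=manip.camera_info(name); f=200/np.tan(np.radians(c["fovy"])/2)
    v,u=np.mgrid[0:400,0:640]
    P=np.stack([(u-c["cx"])/f*dep,(v-c["cy"])/f*dep,dep],-1)
    T=T_wc(name); return P@T[:3,:3].T+T[:3,3]
E
python3 - <<'E'
from h import *
ims=[]
for n in ("scene","top"):
    im,d=manip.get_image(n); ims.append(im); np.save(n+".npy",cloud(n,d)); W=np.load(n+".npy")
    print(n,T_wc(n)[:3,3].round(2))
    for l in ("cabinet","drawer_left_face","drawer_right_face","cover_hinge","cover_edge","carton","oil_bottle","jar"):
        r=manip.place_of(n,l)[:1]
        if r:
            u,v=np.round(r[0]["at"]).astype(int); print(l,u,v,round(r[0]["confidence"],2),W[min(max(v,0),399),min(max(u,0),639)].round(3))
    cv2.imwrite(f"pics/{n}.png",im[:,:,::-1])
o=manip.get_obs();print(o["t"],o["eef_pos"],o["orientation"])
E
```

```text
scene [ 0.74 -0.62  0.97]
cabinet 331 281 0.87 [ 0.661 -0.15   0.079]
drawer_left_face 267 246 0.95 [ 0.483 -0.055  0.002]
drawer_right_face 261 289 0.65 [ 0.527 -0.21   0.095]
cover_hinge 373 256 0.64 [ 0.736 -0.02  -0.   ]
cover_edge 337 221 0.86 [ 0.659 -0.11   0.242]
carton 332 375 0.86 [ 0.705 -0.34   0.08 ]
oil_bottle 313 204 0.75 [0.57  0.057 0.054]
jar 268 207 0.72 [0.461 0.034 0.037]
top [0.48 0.04 1.1 ]
cabinet 387 181 0.81 [ 0.636 -0.104  0.066]
drawer_left_face 381 237 0.8 [ 0.506 -0.083  0.098]
drawer_right_face 430 231 0.67 [ 0.518 -0.192  0.094]
cover_hinge 380 137 0.59 [ 0.728 -0.084  0.114]
cover_edge 403 157 0.97 [ 0.653 -0.109  0.257]
carton 470 158 0.87 [ 0.686 -0.294  0.076]
oil_bottle 311 219 0.66 [0.548 0.072 0.097]
jar 320 262 0.88 [0.452 0.053 0.075]
0.9 [0.25469074 0.57074117 0.19983646] [6.54524916e-01 3.07261724e+00 7.08441128e-05]
```

View pics/scene.png

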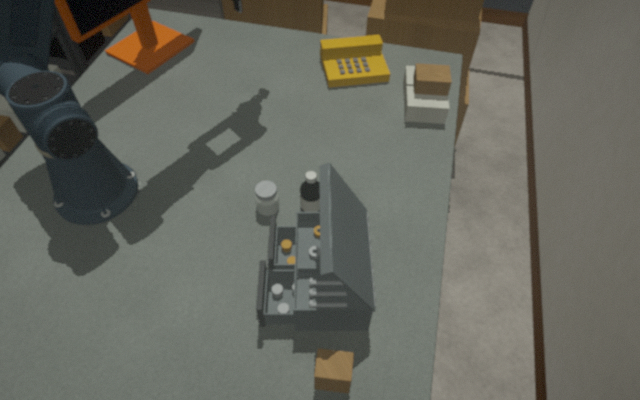

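View pics/top.png

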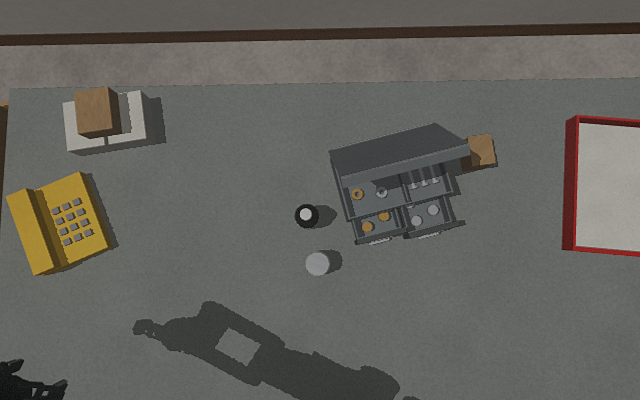

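```bash
python3 - <<'E'
from h import *
from plant import manip
def planefit(P):
    rng=np.random.default_rng(0);best=None
    for _ in range(300):
        a,b,c=P[rng.choice(len(P),3,False)];n=np.cross(b-a,c-a)
        if np.linalg.norm(n)<1e-6: continue
        n/=np.linalg.norm(n);k=abs((P-a)@n)<.003
        if best is None or k.sum()>best.sum():best=k
    Q=P[best];c=Q.mean(0);n=np.linalg.svd(Q-c,full_matrices=False)[2][2]
    return Q,c,n*np.sign(n[0]+n[2])
for cam in ("top","scene"):
    im,d=manip.get_image(cam);W=cloud(cam,d)
    r=manip.cut_out(cam,"cover")
    P=W[r[0]["mask"]];P=P[P[:,2]>.1];Q,c,n=planefit(P)
    th=np.arctan2(np.hypot(n[0],n[1]),n[2]);yaw=np.arctan2(n[1],n[0])
    e=np.array([-np.sin(yaw),np.cos(yaw),0])
    x=np.array([np.cos(yaw),np.sin(yaw),0])
    s=Q@e; t=Q@x
    print(cam,len(P),len(Q),"n",n.round(3),"th",th.round(3),"yaw",yaw.round(3),"e-range",np.percentile(s,[.5,99.5]).round(3),"z",np.percentile(Q[:,2],[.5,99.5]).round(3),"x at z=.105", round(c@x+ (c[2]-.105)*n[2]/np.hypot(n[0],n[1]),4))
    for l in ("drawer_left","drawer_right","cabinet","carton","oil_bottle","jar"):
        r=manip.cut_out(cam,l)
        if not r: continue
        P=W[r[0]["mask"]]; P=P[(P[:,2]>.006)]
        print(l,round(r[0]["confidence"],2),"x",np.percentile(P@x,[1,5,95,99]).round(3),"y",np.percentile(P@e,[1,5,95,99]).round(3),"z",np.percentile(P[:,2],[1,99]).round(3))
        if l.startswith("drawer"):
            k=(P[:,2]>.088)&(P@x<np.percentile(P@x,5)+.03); F=P[k]; p=np.polyfit(F@e,F@x,1); print("  front top: slope",p.round(3),k.sum(),"x",np.percentile(F@x,[5,50,95]).round(3),"y",np.percentile(F@e,[1,99]).round(3))
E
```

```text
top 5095 3840 n [0.844 0.213 0.492] th 1.057 yaw 0.247 e-range [-0.387 -0.139] z [0.107 0.268] x at z=.105 0.6905
drawer_left 0.72 x [0.461 0.467 0.525 0.528] y [-0.257 -0.255 -0.154 -0.149] z [0.011 0.099]
  front top: slope [0.    0.474] 280 x [0.469 0.474 0.479] y [-0.259 -0.078]
drawer_right 0.67 x [0.445 0.453 0.525 0.528] y [-0.373 -0.371 -0.27  -0.265] z [0.011 0.099]
  front top: slope [0.034 0.47 ] 287 x [0.453 0.459 0.464] y [-0.376 -0.078]
cabinet 0.82 x [0.454 0.469 0.672 0.687] y [-0.383 -0.373 -0.151 -0.141] z [0.012 0.267]
carton 0.69 x [0.568 0.571 0.636 0.641] y [-0.509 -0.504 -0.451 -0.388] z [0.009 0.253]
oil_bottle 0.75 x [0.533 0.536 0.582 0.586] y [-0.08  -0.077 -0.034 -0.03 ] z [0.031 0.132]
jar 0.59 x [0.425 0.429 0.473 0.476] y [-0.079 -0.076 -0.031 -0.027] z [0.044 0.079]
scene 5410 4373 n [0.846 0.211 0.49 ] th 1.059 yaw 0.244 e-range [-0.387 -0.139] z [0.107 0.267] x at z=.105 0.6904
drawer_left 0.6 x [0.468 0.471 0.521 0.529] y [-0.273 -0.26  -0.154 -0.152] z [0.013 0.102]
  front top: slope [0.003 0.475] 252 x [0.469 0.475 0.48 ] y [-0.261 -0.151]
drawer_right 0.61 x [0.453 0.456 0.52  0.525] y [-0.377 -0.375 -0.27  -0.268] z [0.012 0.1  ]
  front top: slope [-0.001  0.458] 308 x [0.453 0.459 0.464] y [-0.377 -0.266]
cabinet 0.9 x [0.457 0.469 0.675 0.687] y [-0.386 -0.382 -0.154 -0.144] z [0.013 0.266]
carton 0.7 x [0.457 0.469 0.675 0.687] y [-0.386 -0.382 -0.154 -0.144] z [0.013 0.266]
oil_bottle 0.78 x [0.534 0.537 0.579 0.581] y [-0.083 -0.081 -0.049 -0.044] z [0.014 0.131]
jar 0.57 x [0.423 0.427 0.475 0.479] y [-0.081 -0.079 -0.034 -0.027] z [0.007 0.078]
```

```bash
cat >> h.py <<'E'
YAW=.246
X=np.array([np.cos(YAW),np.sin(YAW),0]);E=np.array([-X[1],X[0],0]);Z=np.array([0,0,1.])
def to(x,y,z,a=0,p=None,Rc=None):
    "normalised shift and turn from present (or given) pose to cabinet-axes goal, tilt a (fingers forward)"
    o=manip.get_obs()
    p=np.array(o["eef_pos"]) if p is None else p
    Rc=R.from_rotvec(o["orientation"]) if Rc is None else Rc
    Rg=R.from_matrix(np.c_[E,X,-Z])*R.from_rotvec([-a,0,0])
    g=x*X+y*E+z*Z
    sh=Rc.inv().apply(g-p)/.1; tu=(Rc.inv()*Rg).as_rotvec()/(np.pi/4)
    print("at",round(p@X,4),round(p@E,4),round(p[2],4),"t",round(o["t"],2),"F",np.round([o["wrist_force"]@X,o["wrist_force"]@E,o["wrist_force"][2]],1),"-> shift",sh.round(3),"turn",tu.round(3))
E
python3 -c "
from h import *
to(.40,-.205,.2,0); print(manip.get_obs()['finger_gap'])"
```

```text
at 0.386 0.4915 0.1998 t 1.7 F [-1.2  0.3  0.1] -> shift [-4.412e+00 -5.391e+00 -2.000e-03] turn [-0.     0.     1.152]
0.08524763811630888
```

Call:
send_rows --rows '[[[-0.4, -0.5, 0], [0, 0, 0]], [[-0.8, -0.98, 0], [0, 0, 0]], [[-0.8, -0.98, 0], [0, 0, 0]]]' --jaw -1

```text
t: 2.08
eef_pos: [0.2877, 0.4448, 0.1996]
orientation: [-0.661, -3.07, 0.005]
wrist_force: [-0.1, 0.5, -0.7]
finger_gap: 0.0323
gripper_force: 0.0
```

Call:
send_rows --rows '[[[-0.4, -0.5, 0], [0, 0, 0]], [[-0.8, -0.98, 0], [0, 0, 0]], [[-0.8, -0.98, 0], [0, 0, 0]]]'

```text
t: 2.45
eef_pos: [0.3218, 0.3243, 0.2]
orientation: [0.662, 3.071, -0.001]
wrist_force: [0.1, 0.9, -0.2]
finger_gap: 0.0004
gripper_force: 0.0
```

Call:
send_rows --rows '[[[-0.4, -0.5, 0], [0, 0, 0]], [[-0.8, -0.98, 0], [0, 0, 0]], [[-0.8, -0.98, 0], [0, 0, 0]]]'

```text
t: 2.82
eef_pos: [0.3564, 0.2027, 0.2003]
orientation: [0.664, 3.069, 0.001]
wrist_force: [-0.4, 0.3, 0.4]
finger_gap: 0.0001
gripper_force: 0.0
```

Call:
send_rows --rows '[[[-0.4, -0.5, 0], [0, 0, 0]], [[-0.8, -0.98, 0], [0, 0, 0]], [[-0.8, -0.98, 0], [0, 0, 0]]]'

```text
t: 3.2
eef_pos: [0.3904, 0.0805, 0.2003]
orientation: [0.663, 3.067, 0.001]
wrist_force: [-0.2, 0.5, -0.1]
finger_gap: -0.0001
gripper_force: 0.0
```

Call:
send_rows --rows '[[[-0.4, -0.5, 0], [0, 0, 0]], [[-0.8, -0.98, 0], [0, 0, 0]], [[-0.8, -0.98, 0], [0, 0, 0]]]'

```text
t: 3.58
eef_pos: [0.4236, -0.0414, 0.2002]
orientation: [0.659, 3.068, -0.0]
wrist_force: [-0.7, 0.8, -1.1]
finger_gap: -0.0001
gripper_force: 0.0
```

```bash
python3 -c "
from h import *
to(.40,-.205,.2,0);to(.40,-.205,.12,.45)"
```

```text
at 0.4007 -0.1434 0.2002 t 3.58 F [-0.5  0.9 -1.1] -> shift [-0.377 -0.488  0.003] turn [0.003 0.004 1.148]
at 0.4007 -0.1434 0.2002 t 3.58 F [-0.5  0.9 -1.1] -> shift [-0.374 -0.489  0.803] turn [-0.53  -0.254  1.129]
```

Call:
send_rows --rows '[[[-0.1, -0.1, 0], [0, 0, 0.2]], [[-0.2, -0.2, 0], [0, 0, 0.4]], [[-0.3, -0.3, 0], [0, 0, 0.6]], [[-0.377, -0.488, 0], [0, 0, 0.8]], [[-0.377, -0.488, 0], [0, 0, 1.0]]]'

```text
t: 4.2
eef_pos: [0.4358, -0.0975, 0.1998]
orientation: [-1.785, -2.585, -0.001]
wrist_force: [-0.7, -0.1, -0.3]
finger_gap: -0.0003
gripper_force: 0.0
```

```bash
python3 -c "
from h import *
to(.40,-.205,.12,.45);to(.41,-.205,.12,.4)"
```

```text
at 0.3989 -0.2007 0.1998 t 4.2 F [-0.7  0.1 -0.3] -> shift [-0.044  0.005  0.798] turn [-0.572 -0.034  0.146]
at 0.3989 -0.2007 0.1998 t 4.2 F [-0.7  0.1 -0.3] -> shift [-0.056  0.105  0.798] turn [-0.508 -0.031  0.146]
```

Call:
send_rows --rows '[[[0, 0, 0.3], [-0.2, -0.01, 0.05]], [[-0.05, 0, 0.6], [-0.4, -0.02, 0.1]], [[-0.05, 0, 0.8], [-0.57, -0.03, 0.146]], [[-0.05, 0, 0.8], [-0.57, -0.03, 0.146]]]'

```text
t: 4.7
eef_pos: [0.441, -0.0959, 0.1246]
orientation: [1.725, 2.264, 0.513]
wrist_force: [0.8, -0.8, 0.0]
finger_gap: -0.0001
gripper_force: 0.0
```

```bash
python3 -c "
from h import *
to(.41,-.205,.055,.45);to(.45,-.205,.055,.45)"
```

```text
at 0.4043 -0.2004 0.1246 t 4.7 F [ 0.6 -1.   0. ] -> shift [-0.058 -0.242  0.654] turn [-0.02  -0.032  0.022]
at 0.4043 -0.2004 0.1246 t 4.7 F [ 0.6 -1.   0. ] -> shift [-0.069  0.121  0.822] turn [-0.02  -0.032  0.022]
```

Call:
send_rows --rows '[[[-0.05, -0.12, 0.3], [0, 0, 0]], [[-0.05, -0.24, 0.65], [-0.02, -0.03, 0.02]], [[-0.05, -0.24, 0.65], [-0.02, -0.03, 0.02]]]'

```text
t: 5.08
eef_pos: [0.4475, -0.0984, 0.0548]
orientation: [1.734, 2.228, 0.508]
wrist_force: [-0.2, -0.5, 0.9]
finger_gap: -0.0
gripper_force: 0.0
```

Call:
send_rows --rows '[[[0, 0.11, 0.052], [0, 0, 0]], [[0, 0.22, 0.105], [0, 0, 0]], [[0, 0.33, 0.16], [0, 0, 0]], [[0, 0.44, 0.21], [0, 0, 0]], [[0, 0.55, 0.265], [0, 0, 0]]]'

```text
t: 5.7
eef_pos: [0.5072, -0.0827, 0.0557]
orientation: [1.733, 2.229, 0.509]
wrist_force: [-0.2, -0.3, -0.2]
finger_gap: -0.0003
gripper_force: 0.0
```

```bash
python3 -c "
from h import *
to(.50,-.205,.055,.45);to(.515,-.205,.055,.45)"
```

```text
at 0.4718 -0.2037 0.0557 t 5.7 F [-0.3 -0.2 -0.2] -> shift [-0.014  0.251  0.129] turn [-0.002 -0.003  0.004]
at 0.4718 -0.2037 0.0557 t 5.7 F [-0.3 -0.2 -0.2] -> shift [-0.015  0.386  0.194] turn [-0.002 -0.003  0.004]
```

Call:
send_rows --rows '[[[0, 0.07, 0.035], [0, 0, 0]], [[0, 0.14, 0.07], [0, 0, 0]], [[0, 0.2, 0.1], [0, 0, 0]], [[0, 0.25, 0.125], [0, 0, 0]]]'

```text
t: 6.2
eef_pos: [0.5334, -0.076, 0.0552]
orientation: [1.733, 2.23, 0.508]
wrist_force: [-3.2, 0.1, 2.2]
finger_gap: 0.0002
gripper_force: 1.1
```

```bash
cat > look.py <<'E'
from h import *
import sys
for cam in sys.argv[1:]:
    im,d=manip.get_image(cam);W=cloud(cam,d)
    x=W@X;y=W@E;z=W[...,2]
    for n,y0 in (("left",-.205),("right",-.321)):
        # top strip of drawer front, off the tool
        for s in (-1,1):
            k=(z>.088)&(z<.103)&(abs(y-y0-s*.042)<.012)&(x>.42)&(x<.535)
            if k.sum()>3: print(cam,n,s,k.sum(),"front strip x",np.percentile(x[k],[2,10,50]).round(4))
    r=manip.cut_out(cam,"cover")
    if r:
        P=W[r[0]["mask"]];P=P[P[:,2]>.1]
        print(cam,"cover z",np.percentile(P[:,2],[1,99]).round(3),"x",np.percentile(P@X,[1,99]).round(3),len(P))
    cv2.imwrite(f"pics/{cam}_{manip.get_obs()['t']:.2f}.png",im[:,:,::-1])
to(.5,-.205,.055,.45)
E
python3 look.py top; ls pics
```

```text
top left -1 71 front strip x [0.494  0.4953 0.5012]
top left 1 66 front strip x [0.4943 0.4952 0.5008]
top right -1 72 front strip x [0.4531 0.4542 0.4597]
top right 1 75 front strip x [0.4527 0.4538 0.4597]
top cover z [0.108 0.268] x [0.58  0.689] 5073
at 0.499 -0.2048 0.0553 t 6.3 F [-0.5 -0.7 -0.2] -> shift [-0.003  0.007  0.007] turn [-0.002 -0.002  0.004]
scene.png
top.png
top_6.30.png
```

Call:
send_rows --rows '[[[0, 0.06, 0.03], [0, 0, 0]], [[0, 0.12, 0.06], [0, 0, 0]], [[0, 0.165, 0.08], [0, 0, 0]], [[0, 0.19, 0.09], [0, 0, 0]]]'

```text
t: 6.8
eef_pos: [0.5528, -0.0731, 0.0549]
orientation: [1.736, 2.228, 0.507]
wrist_force: [-2.7, 1.0, -1.8]
finger_gap: -0.0003
gripper_force: 1.1
```

Call:
send_rows --rows '[[[0, 0.01, 0.005], [0, 0, 0]], [[0, 0.02, 0.01], [0, 0, 0]]]'

```text
t: 7.05
eef_pos: [0.5546, -0.0733, 0.055]
orientation: [1.737, 2.227, 0.505]
wrist_force: [-6.4, -0.5, 3.2]
finger_gap: -0.0002
gripper_force: 3.5
```

```bash
python3 look.py top
```

```text
top left -1 69 front strip x [0.515  0.5161 0.5217]
top left 1 69 front strip x [0.5152 0.5162 0.522 ]
top right -1 69 front strip x [0.453  0.4542 0.4596]
top right 1 72 front strip x [0.4529 0.4539 0.4601]
top cover z [0.109 0.268] x [0.58  0.689] 5071
at 0.52 -0.2062 0.055 t 7.15 F [-5.3  0.8  0.8] -> shift [ 0.012 -0.18  -0.086] turn [-0.005 -0.    -0.   ]
```

Call:
send_rows --rows '[[[0, -0.45, -0.22], [0, 0, 0]], [[0, -0.95, -0.46], [0, 0, 0]], [[0, -0.95, -0.46], [0, 0, 0]]]'

```text
t: 7.52
eef_pos: [0.4517, -0.1006, 0.0556]
orientation: [1.74, 2.222, 0.504]
wrist_force: [-0.2, 0.9, 0.3]
finger_gap: -0.0001
gripper_force: 0.0
```

Call:
send_rows --rows '[[[-0.5, 0, 0], [0, 0, 0]], [[-1.0, 0, 0], [0, 0, 0]], [[-1.0, 0, 0], [0, 0, 0]]]'

```text
t: 7.9
eef_pos: [0.4806, -0.2038, 0.0565]
orientation: [1.734, 2.216, 0.499]
wrist_force: [-1.3, 0.4, -1.0]
finger_gap: -0.0
gripper_force: 0.0
```

```bash
python3 -c "
from h import *
to(.44,-.321,.055,.45);to(.50,-.321,.055,.45)"
```

```text
at 0.4165 -0.3147 0.0565 t 7.9 F [-1.2  0.7 -1. ] -> shift [-0.062  0.205  0.117] turn [ 0.001  0.014 -0.001]
at 0.4165 -0.3147 0.0565 t 7.9 F [-1.2  0.7 -1. ] -> shift [-0.059  0.745  0.378] turn [ 0.001  0.014 -0.001]
```

Call:
send_rows --rows '[[[-0.06, 0.15, 0.08], [0, 0, 0]], [[-0.06, 0.28, 0.15], [0, 0, 0]], [[-0.06, 0.36, 0.19], [0, 0, 0]], [[-0.06, 0.44, 0.23], [0, 0, 0]], [[-0.06, 0.52, 0.265], [0, 0, 0]]]'

```text
t: 8.52
eef_pos: [0.5353, -0.1876, 0.054]
orientation: [1.736, 2.226, 0.505]
wrist_force: [-2.9, -1.0, -1.4]
finger_gap: -0.0002
gripper_force: 1.2
```

Call:
send_rows --rows '[[[0, 0.08, 0.04], [0, 0, 0]], [[0, 0.16, 0.08], [0, 0, 0]], [[0, 0.24, 0.12], [0, 0, 0]], [[0, 0.31, 0.15], [0, 0, 0]], [[0, 0.36, 0.175], [0, 0, 0]]]'

```text
t: 9.15
eef_pos: [0.5746, -0.1778, 0.0539]
orientation: [1.736, 2.226, 0.506]
wrist_force: [-1.8, -0.0, 1.2]
finger_gap: 0.0002
gripper_force: 1.1
```

```bash
python3 look.py top; python3 -c "
from h import *
to(.523,-.321,.055,.45)"
```

```text
top left -1 72 front strip x [0.515  0.5164 0.5218]
top left 1 65 front strip x [0.5149 0.5157 0.5211]
top right -1 65 front strip x [0.5093 0.5104 0.5161]
top right 1 69 front strip x [0.5092 0.5101 0.5158]
top cover z [0.109 0.267] x [0.58  0.689] 5063
at 0.5145 -0.3129 0.0542 t 9.25 F [-0.6 -0.3  0.5] -> shift [ 1.079 -0.127 -0.071] turn [-0.002  0.001  0.001]
at 0.5145 -0.3129 0.0542 t 9.25 F [-0.6 -0.3  0.5] -> shift [-0.081  0.08   0.029] turn [-0.002  0.001  0.001]
```

Call:
send_rows --rows '[[[0, 0.03, 0.015], [0, 0, 0]], [[0, 0.06, 0.03], [0, 0, 0]], [[0, 0.08, 0.04], [0, 0, 0]], [[0, 0.08, 0.04], [0, 0, 0]]]'

```text
t: 9.75
eef_pos: [0.5807, -0.1768, 0.0539]
orientation: [1.737, 2.226, 0.502]
wrist_force: [-13.3, -5.5, 9.2]
finger_gap: -0.0002
gripper_force: 7.0
```

```bash
python3 look.py top
```

```text
top left -1 70 front strip x [0.515  0.5163 0.5218]
top left 1 69 front strip x [0.5153 0.5162 0.522 ]
top right -1 66 front strip x [0.5152 0.5164 0.5215]
top right 1 66 front strip x [0.5151 0.516  0.5218]
top cover z [0.109 0.267] x [0.58  0.689] 5078
at 0.5202 -0.3128 0.0539 t 9.85 F [-13.4  -1.1   7.8] -> shift [ 1.078 -0.178 -0.098] turn [-0.007  0.002 -0.   ]
```

Call:
send_rows --rows '[[[0, -0.45, -0.22], [0, 0, 0]], [[0, -0.9, -0.44], [0, 0, 0]], [[0, -0.9, -0.44], [0, 0, 0]]]'

```text
t: 10.22
eef_pos: [0.4835, -0.2009, 0.0545]
orientation: [1.743, 2.222, 0.506]
wrist_force: [0.4, 0.3, -0.3]
finger_gap: 0.0001
gripper_force: 0.0
```

Call:
send_rows --rows '[[[0.2, 0.2, -0.4], [0, 0, 0]], [[0.5, 0.43, -0.9], [0.2, 0, 0]], [[0.5, 0.43, -0.9], [0.4, 0, 0]], [[0.5, 0.43, -0.9], [0.57, 0, 0]], [[0.5, 0.43, -0.9], [0.57, 0, 0]]]'

```text
t: 10.85
eef_pos: [0.4741, -0.1523, 0.1559]
orientation: [1.933, 2.474, -0.005]
wrist_force: [1.0, 0.6, -0.9]
finger_gap: -0.0001
gripper_force: 0.0
```

```bash
python3 -c "
from h import *
to(.42,-.263,.35,0)"
```

```text
at 0.4228 -0.2632 0.1559 t 10.85 F [ 1.1  0.3 -0.9] -> shift [-0.005 -0.029 -1.94 ] turn [-0.001  0.005 -0.002]
```

Call:
send_rows --rows '[[[0, 0, -0.5], [0, 0, 0]], [[0, 0, -1.0], [0, 0, 0]], [[0, 0, -1.0], [0, 0, 0]]]'

```text
t: 11.22
eef_pos: [0.4771, -0.1528, 0.2586]
orientation: [1.922, 2.469, 0.007]
wrist_force: [0.3, -0.9, -0.3]
finger_gap: 0.0003
gripper_force: 0.0
```

Call:
send_rows --rows '[[[0, 0, -0.5], [0, 0, 0]], [[0, 0, -1.0], [0, 0, 0]], [[0, 0, -1.0], [0, 0, 0]]]'

```text
t: 11.6
eef_pos: [0.4755, -0.1528, 0.3576]
orientation: [1.925, 2.47, 0.006]
wrist_force: [-0.0, -1.0, -0.4]
finger_gap: -0.0002
gripper_force: 0.0
```

Call:
send_rows --rows '[[[0, 0.5, 0], [0, 0, 0]], [[0, 1.0, 0], [0, 0, 0]], [[0, 1.0, 0], [0, 0, 0]]]'

```text
t: 11.98
eef_pos: [0.5718, -0.1262, 0.3513]
orientation: [-1.927, -2.478, -0.004]
wrist_force: [-0.5, -0.1, -1.7]
finger_gap: -0.0004
gripper_force: 0.0
```

Call:
send_rows --rows '[[[0, 0.5, 0], [0, 0, 0]], [[0, 1.0, 0], [0, 0, 0]], [[0, 1.0, 0], [0, 0, 0]]]'

```text
t: 12.35
eef_pos: [0.6678, -0.1021, 0.3512]
orientation: [-1.927, -2.477, -0.002]
wrist_force: [-0.8, 0.4, -0.2]
finger_gap: 0.0001
gripper_force: 0.0
```

Call:
send_rows --rows '[[[0, 0.5, 0], [0, 0, 0]], [[0, 0.8, 0], [0, 0, 0]], [[0, 0.8, 0], [0, 0, 0]]]'

```text
t: 12.72
eef_pos: [0.7438, -0.0834, 0.3525]
orientation: [-1.929, -2.476, -0.001]
wrist_force: [0.2, 0.4, 0.5]
finger_gap: -0.0002
gripper_force: 0.0
```

```bash
python3 look.py top; python3 -c "
from h import *
to(.68,-.263,.235,0)
im,d=manip.get_image('scene');cv2.imwrite('pics/s2.png',im[:,:,::-1])"
```

```text
top cover z [0.108 0.267] x [0.581 0.689] 732
at 0.6999 -0.2624 0.3539 t 12.82 F [-0.6 -0.5  0.8] -> shift [ 0.568 -1.997  2.991] turn [-0.573 -0.003 -0.001]
at 0.6999 -0.2624 0.3539 t 12.82 F [-0.6 -0.5  0.8] -> shift [-0.009 -0.198  1.189] turn [-0.    -0.003  0.   ]
```

View pics/s2.png

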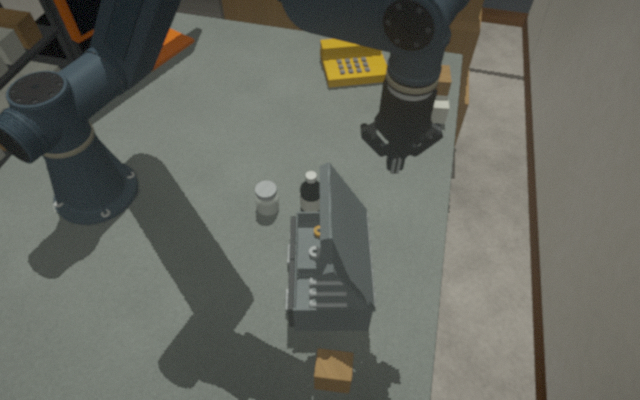

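Call:
send_rows --rows '[[[0, 0, 0.4], [0, 0, 0]], [[0, 0, 0.8], [0, 0, 0]], [[0, 0, 1.0], [0, 0, 0]], [[0, 0, 1.0], [0, 0, 0]]]'

```text
t: 13.38
eef_pos: [0.7422, -0.0838, 0.2532]
orientation: [-1.93, -2.474, -0.001]
wrist_force: [-0.5, 0.6, 0.8]
finger_gap: 0.0001
gripper_force: 0.0
```

Call:
send_rows --rows '[[[0, -0.15, 0.15], [0, 0, 0]], [[0, -0.3, 0.19], [0, 0, 0]], [[0, -0.4, 0.19], [0, 0, 0]], [[0, -0.5, 0.19], [0, 0, 0]], [[0, -0.55, 0.19], [0, 0, 0]]]'

```text
t: 14.0
eef_pos: [0.6913, -0.0972, 0.237]
orientation: [1.93, 2.476, 0.006]
wrist_force: [0.1, 0.5, 0.7]
finger_gap: -0.0002
gripper_force: 0.0
```

```bash
cat > cov.py <<'E'
from h import *
im,d=manip.get_image("scene");W=cloud("scene",d);r=manip.cut_out("scene","cover")
if r:
    P=W[r[0]["mask"]];x=P@X;k=(P[:,2]>.1)&(x>.48)&(x<.70)&(P@E<-.30)&(P@E>-.385);P=P[k]
    for _ in range(4):
        p=np.polyfit(P[:,2]-.105,.69-P@X,1) if np.ptp(P[:,2])>.06 else None
        if p is None: break
        e=abs(.69-P@X-np.polyval(p,P[:,2]-.105)); P=P[e<max(.004,np.percentile(e,80))]
    c=P.mean(0);n=np.linalg.svd(P-c,full_matrices=False)[2][2];n*=np.sign(n[2])
    print("cover angle",np.arctan2(n@X,n[2]).round(3),len(P),"zmax",P[:,2].max().round(3))
to(.62,-.263,.235)
E
python3 cov.py
```

```text
cover angle 1.058 1535 zmax 0.269
at 0.6469 -0.2625 0.2365 t 14.1 F [ 0.6 -0.9 -0.1] -> shift [-0.005 -0.269  0.014] turn [ 0.005 -0.001  0.001]
```

```bash
python3 - <<'E'
from h import *
p=np.array(manip.get_obs()["eef_pos"]);x0,z0=p@X,p[2]
for th in np.arange(1.1,-.01,-.1):
    r=.150;w=.008
    x=.685-r*np.cos(th)+.005*np.sin(th)+w*min(1,th/.2); z=.105+r*np.sin(th)+.005*np.cos(th)
    print(round(th,2),"y",round((x-x0)/.1,3),"z",round((z0-z)/.1,3))
E
```

```text
1.1 y -0.174 z -0.044
1.0 y -0.307 z 0.026
0.9 y -0.432 z 0.109
0.8 y -0.548 z 0.204
0.7 y -0.654 z 0.31
0.6 y -0.748 z 0.427
0.5 y -0.831 z 0.552
0.4 y -0.901 z 0.685
0.3 y -0.957 z 0.824
0.2 y -0.999 z 0.968
0.1 y -1.066 z 1.116
-0.0 y -1.119 z 1.265
```

Call:
send_rows --rows '[[[0, -0.17, -0.03], [0, 0, 0]], [[0, -0.25, 0.0], [0, 0, 0]], [[0, -0.307, 0.026], [0, 0, 0]], [[0, -0.37, 0.067], [0, 0, 0]], [[0, -0.432, 0.109], [0, 0, 0]]]'

```text
t: 14.72
eef_pos: [0.6502, -0.1074, 0.225]
orientation: [1.929, 2.476, 0.007]
wrist_force: [0.5, 0.2, 2.3]
finger_gap: -0.0002
gripper_force: 1.1
```

```bash
python3 cov.py
```

```text
cover angle 1.018 1649 zmax 0.265
at 0.6034 -0.2624 0.2244 t 14.82 F [-0.4 -0.2  0.2] -> shift [-0.006  0.167 -0.105] turn [ 0.003 -0.001  0.001]
```

```bash
cat > arc.py <<'E'
from h import *
import sys
th0=float(sys.argv[1]);p=np.array(manip.get_obs()["eef_pos"]);v=np.array([p@X-.685,p[2]-.105])
for k in range(0,11):
    a=k*.08;c,s=np.cos(a),np.sin(a)
    q=np.array([c*v[0]-s*v[1],s*v[0]+c*v[1]])
    print(round(th0-a,2),"y",round((q-v)[0]*10,3),"z",round((v-q)[1]*10,3))
E
python3 arc.py 1.018
```

```text
1.02 y 0.0 z 0.0
0.94 y -0.093 z 0.069
0.86 y -0.18 z 0.145
0.78 y -0.26 z 0.228
0.7 y -0.334 z 0.317
0.62 y -0.401 z 0.412
0.54 y -0.459 z 0.512
0.46 y -0.51 z 0.616
0.38 y -0.552 z 0.724
0.3 y -0.585 z 0.835
0.22 y -0.609 z 0.948
```

Call:
send_rows --rows '[[[0, -0.09, 0.07], [0, 0, 0]], [[0, -0.18, 0.145], [0, 0, 0]], [[0, -0.26, 0.228], [0, 0, 0]], [[0, -0.334, 0.317], [0, 0, 0]], [[0, -0.4, 0.412], [0, 0, 0]]]'

```text
t: 15.45
eef_pos: [0.6101, -0.1172, 0.1827]
orientation: [1.931, 2.478, 0.004]
wrist_force: [0.4, -0.5, 1.4]
finger_gap: -0.0001
gripper_force: 0.9
```

```bash
python3 cov.py; python3 look.py top|grep drawer
```

```text
cover angle 0.676 2469 zmax 0.224
at 0.5621 -0.2617 0.1816 t 15.55 F [-0.3 -0.7 -0.5] -> shift [-0.012  0.578 -0.534] turn [-0.001 -0.004  0.   ]
```

```bash
python3 - <<'E'
from h import *
im,d=manip.get_image("scene");a=cv2.resize(im[120:340,220:460],None,fx=2.2,fy=2.2)
im2,d=manip.get_image("wrist");b=cv2.resize(im2,(640,400))[:, 200:440]
c=np.zeros((max(a.shape[0],400),a.shape[1]+240,3),np.uint8);c[:a.shape[0],:a.shape[1]]=a;c[:400,a.shape[1]:]=b
print(c.shape);cv2.imwrite("pics/z1.png",c[:,:,::-1])
E
```

```text
(484, 768, 3)
```

View pics/z1.png

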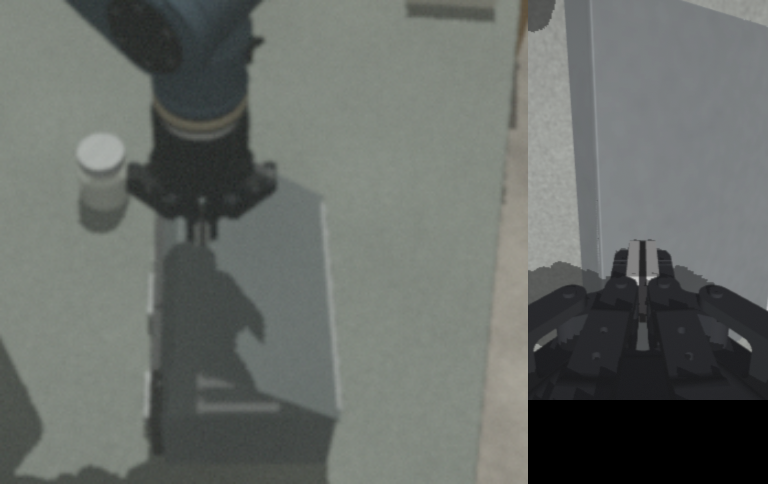

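```bash
python3 - <<'E'
from h import *
for cam in ("scene","top"):
    im,d=manip.get_image(cam);W=cloud(cam,d);x=W@X;y=W@E;z=W[...,2]
    for y0 in (-.36,-.33,-.17):
        print(cam,y0,[(round(a,2),np.median(z[k]).round(3)) for a in np.arange(.5,.7,.02) if (k:=(abs(x-a)<.004)&(abs(y-y0)<.006)&(z>.02)).sum()>2])
to(.56,-.263,.18)
E
python3 cov.py
```

```text
scene -0.36 [(np.float64(0.52), np.float64(0.097)), (np.float64(0.54), np.float64(0.214)), (np.float64(0.56), np.float64(0.207)), (np.float64(0.58), np.float64(0.189)), (np.float64(0.6), np.float64(0.128)), (np.float64(0.62), np.float64(0.12)), (np.float64(0.64), np.float64(0.143)), (np.float64(0.66), np.float64(0.129)), (np.float64(0.68), np.float64(0.114))]
scene -0.33 [(np.float64(0.52), np.float64(0.097)), (np.float64(0.54), np.float64(0.212)), (np.float64(0.56), np.float64(0.512)), (np.float64(0.58), np.float64(0.192)), (np.float64(0.6), np.float64(0.177)), (np.float64(0.62), np.float64(0.162)), (np.float64(0.64), np.float64(0.145)), (np.float64(0.66), np.float64(0.13)), (np.float64(0.68), np.float64(0.115))]
scene -0.17 [(np.float64(0.5), np.float64(0.56)), (np.float64(0.52), np.float64(0.593)), (np.float64(0.64), np.float64(0.147)), (np.float64(0.66), np.float64(0.13)), (np.float64(0.68), np.float64(0.114))]
top -0.36 [(np.float64(0.52), np.float64(0.096)), (np.float64(0.54), np.float64(0.14))]
top -0.33 [(np.float64(0.52), np.float64(0.095)), (np.float64(0.54), np.float64(0.216)), (np.float64(0.56), np.float64(0.535))]
top -0.17 [(np.float64(0.5), np.float64(0.595)), (np.float64(0.52), np.float64(0.592)), (np.float64(0.54), np.float64(0.215)), (np.float64(0.56), np.float64(0.21)), (np.float64(0.58), np.float64(0.192)), (np.float64(0.6), np.float64(0.179)), (np.float64(0.62), np.float64(0.162)), (np.float64(0.64), np.float64(0.146)), (np.float64(0.66), np.float64(0.13)), (np.float64(0.68), np.float64(0.116))]
at 0.5642 -0.2623 0.1835 t 15.85 F [-0.3  0.2 -0.1] -> shift [-0.007 -0.042  0.035] turn [ 0.004 -0.001  0.001]
cover angle 0.664 2474 zmax 0.222
at 0.5642 -0.2623 0.1835 t 15.95 F [0.4 0.4 0.5] -> shift [-0.007  0.56  -0.513] turn [ 0.004 -0.001  0.001]
```

```bash
python3 arc.py .664
```

```text
0.66 y 0.0 z 0.0
0.58 y -0.059 z 0.099
0.5 y -0.11 z 0.203
0.42 y -0.152 z 0.31
0.34 y -0.186 z 0.42
0.26 y -0.21 z 0.532
0.18 y -0.226 z 0.647
0.1 y -0.233 z 0.762
0.02 y -0.23 z 0.877
-0.06 y -0.218 z 0.992
-0.14 y -0.197 z 1.105
```

Call:
send_rows --rows '[[[0, -0.06, 0.1], [0, 0, 0]], [[0, -0.11, 0.2], [0, 0, 0]], [[0, -0.15, 0.31], [0, 0, 0]], [[0, -0.18, 0.42], [0, 0, 0]], [[0, -0.2, 0.48], [0, 0, 0]]]'

```text
t: 16.58
eef_pos: [0.5908, -0.1218, 0.1342]
orientation: [-1.931, -2.477, -0.004]
wrist_force: [-1.3, -0.3, 1.4]
finger_gap: 0.0001
gripper_force: 0.8
```

```bash
python3 cov.py
```

```text
cover angle 0.36 2301 zmax 0.174
at 0.5434 -0.2618 0.1342 t 16.68 F [ 0.4  0.  -0.3] -> shift [-0.01   0.767 -1.007] turn [ 0.002 -0.003  0.001]
```

Call:
send_rows --rows '[[[0, -0.02, 0.1], [0, 0, 0]], [[0, -0.03, 0.2], [0, 0, 0]], [[0, -0.03, 0.3], [0, 0, 0]], [[0, -0.03, 0.38], [0, 0, 0]]]'

```text
t: 17.18
eef_pos: [0.5884, -0.1224, 0.0964]
orientation: [-1.931, -2.478, -0.004]
wrist_force: [-1.4, 0.3, 1.6]
finger_gap: -0.0001
gripper_force: 0.8
```

```bash
python3 cov.py;python3 - <<'E'
from h import *
im,d=manip.get_image("scene");W=cloud("scene",d);x=W@X;y=W@E;z=W[...,2]
print([(round(a,2),np.median(z[k]).round(3)) for a in np.arange(.5,.7,.02) if (k:=(abs(x-a)<.004)&(abs(y+.35)<.02)&(z>.02)&(z<.2)).sum()>2])
cv2.imwrite("pics/z2.png",cv2.resize(im[120:340,220:460],None,fx=2.2,fy=2.2)[:,:,::-1])
E
```

```text
cover angle 0.118 3585 zmax 0.134
at 0.5408 -0.2618 0.096 t 17.27 F [ 0.6  0.3 -0. ] -> shift [-0.009  0.794 -1.388] turn [ 0.002 -0.003  0.001]
[(np.float64(0.5), np.float64(0.128)), (np.float64(0.52), np.float64(0.128)), (np.float64(0.54), np.float64(0.125)), (np.float64(0.56), np.float64(0.123)), (np.float64(0.58), np.float64(0.121)), (np.float64(0.6), np.float64(0.119)), (np.float64(0.62), np.float64(0.116)), (np.float64(0.64), np.float64(0.115)), (np.float64(0.66), np.float64(0.112)), (np.float64(0.68), np.float64(0.11))]
```

View pics/z2.png

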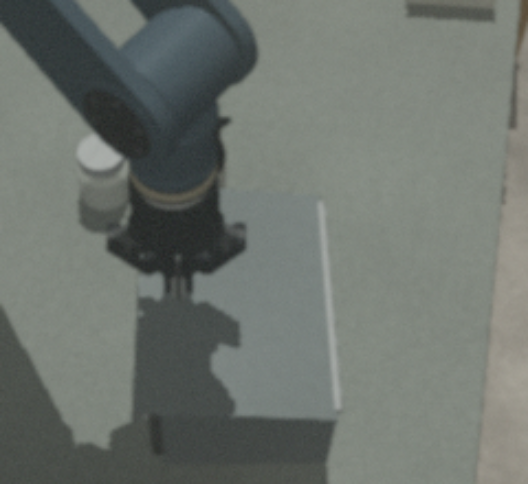

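Call:
send_rows --rows '[[[0, 0, 0.05], [0, 0, 0]], [[0, 0, 0.1], [0, 0, 0]], [[0, 0, 0.14], [0, 0, 0]], [[0, 0, 0.17], [0, 0, 0]]]'

```text
t: 17.82
eef_pos: [0.5887, -0.1225, 0.0801]
orientation: [1.931, 2.477, 0.004]
wrist_force: [-1.8, -0.2, 1.5]
finger_gap: 0.0
gripper_force: 0.7
```

```bash
python3 cov.py
```

```text
cover angle 0.011 3554 zmax 0.116
at 0.5413 -0.2621 0.08 t 17.93 F [-0.4  0.6 -0.4] -> shift [-0.007  0.791 -1.548] turn [ 0.004 -0.002  0.001]
```

Almost flat; press on until the force rises.

Call:
send_rows --rows '[[[0, 0, 0.02], [0, 0, 0]], [[0, 0, 0.03], [0, 0, 0]], [[0, 0, 0.04], [0, 0, 0]], [[0, 0, 0.04], [0, 0, 0]]]'

```text
t: 18.42
eef_pos: [0.5891, -0.1225, 0.0785]
orientation: [1.93, 2.477, 0.005]
wrist_force: [-3.3, 1.2, 11.8]
finger_gap: -0.0001
gripper_force: 6.1
```

```bash
python3 cov.py
```

```text
cover angle 0.0 3566 zmax 0.115
at 0.5416 -0.2622 0.0785 t 18.52 F [-3.3  1.6 12.9] -> shift [-0.008  0.79  -1.562] turn [ 0.005 -0.001  0.001]
```

Shut, at the stop with 12 N. Lift straight off.

Call:
send_rows --rows '[[[0, 0, -0.1], [0, 0, 0]], [[0, 0, -0.3], [0, 0, 0]], [[0, 0, -0.7], [0, 0, 0]], [[0, 0, -1.0], [0, 0, 0]], [[0, 0, -1.0], [0, 0, 0]]]'

```text
t: 19.15
eef_pos: [0.5907, -0.1233, 0.1792]
orientation: [1.927, 2.472, 0.008]
wrist_force: [-1.0, -0.1, -0.9]
finger_gap: -0.0
gripper_force: 0.0
```

Call:
send_rows --rows '[[[0, 0, -0.5], [0, 0, 0]], [[0, 0, -1.0], [0, 0, 0]], [[0, 0, -1.0], [0, 0, 0]], [[0, 0, -1.0], [0, 0, 0]]]'

```text
t: 19.65
eef_pos: [0.5875, -0.1224, 0.2749]
orientation: [-1.93, -2.477, -0.004]
wrist_force: [-0.4, -1.0, -0.6]
finger_gap: -0.0
gripper_force: 0.0
```

```bash
python3 cov.py; python3 - <<'E'
from h import *
im,d=manip.get_image("scene");cv2.imwrite("pics/end.png",im[:,:,::-1])
E
```

```text
cover angle 0.001 3548 zmax 0.115
at 0.5396 -0.2616 0.274 t 19.75 F [ 0.2  0.3 -0.2] -> shift [-0.016  0.804  0.389] turn [-0.001 -0.005  0.001]
```

View pics/end.png

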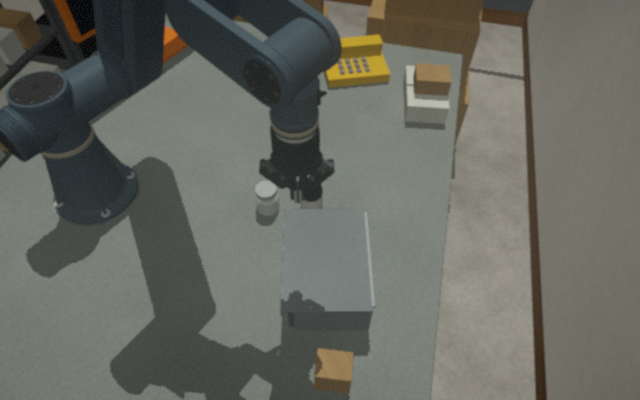

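The cover is flat and the drawers are home. The jar (266,197) and carton (334,370) have not moved, and the bottle was never approached. Handing in.

```bash
python3 -c "
from h import *
print(manip.finish_job())"
```

```text
the job is handed in; nothing more can be done
None
```

The job is handed in: both drawers were pushed home first, then the cover was pressed flat shut (last measured angle 0.001 rad). The jar and carton look unmoved; the bottle was hidden behind the gripper in the last picture, but the arm never went near it. No verdict came back.

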